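# Fit the toothed jaw into its slotted block and lock it

## Robot

A 7-joint arm with a two-finger parallel gripper is mounted at the origin on the work surface. World frame = base frame: x ahead of the robot, y to its left, z up, the work surface at z = 0. Lengths are in mm, angles in degrees, forces in N, time in s.
With the tool pointing down it reaches from about 425 to 1025 mm from the base axis. Payload 9.4 kg.
Tool frame: the origin (TCP) lies at the very end of the fingers, on their centre line; the grasp point (between the pads) lies 19 mm behind it (manip.grasp_offset is the distance from the TCP to the grasp point, in mm); z points along the fingers, y is the direction in which the jaws open and shut (so a half turn about z gives the same grasp; the last joint's range is limited). The gripper opens to 93 mm and grips with 3 to 60 N. Pads are 15 mm wide; open, the fingers measure 128 mm over their backs; the gripper's body (75 mm by 188 mm) begins 65 mm behind the grasp point.
Start: joints at [60.006, 34.337, -0.143, 91.639, 0.103, 54.024, -4.572], TCP at [313.25, -653.834, 218.618] pointing down, gripper open.
Joint ranges: [-147.43, 147.43], [-19.82, 112.94], [-74.19, 73.91], [6.32, 146.72], [-59.91, 239.91], [6.04, 106.73], [-150.56, 150.56]. Speed limits (degrees/s): [127.2, 127.2, 172.46, 172.46, 180, 180, 180].

## Interface

Orientations are given as a 3x3 rotation matrix whose columns are the frame's x, y, z axes.
In Python, from cell import manip, imaging gives the robot as it stands. The module is installed in compiled form; this text tells all that it offers.
- The arm moves only by the tool move_arm, never from a script. Its argument "commands" is a list of rows, each a list of 6 numbers: the shift along the tool's x, y, z scaled (see below), then the turn, a rotation vector about the tool's x, y, z scaled (see below). In form: [[x, y, z, rx, ry, rz], ...]. A call has 1 to 20 rows; each row shifts and turns the pose as measured when the row begins, along the tool's axes as they then stand; what a row does not reach is not made up. The controller multiplies each number of a shift by 3 cm and each number of a turn by 5 degrees. A row lasts 1/12 s, in which the tool goes at most 41.7 mm and 7.16 degrees, less where a joint would pass 70% of its speed; a pose out of reach is approached as far as the arm can. A call with a number of a shift or a turn outside -1 to 1 is refused whole. A call with a gripper value outside its range is refused whole. "grip" is the finger opening in mm, from 0 to 93, set as the call begins (left out, the last holds). The fingers move at their own pace and stop on an object; "squeeze" is the grip in N (left out, the last holds). Time passes only in rows, so rows that do not move let the fingers close. It gives the time, the measured TCP pose, the force and the opening at its end, in the units of the state.
- manip.read_state(): the state, without advancing time (a new reading comes with each control period).
- imaging.snapshot(name): name is "side" or "top"; returns the picture (480x640x3 uint8, blue, green, red); there is no depth.
- imaging.calibration(name): a dict with "fov_y" (degrees; the focal length in pixels is half the picture's height over the tangent of half this angle, whatever the lens; pixels are square), "cx", "cy" (the principal point, pixels), "rvec" (rotation vector, rad) and "tvec" (3), from world to camera coordinates, as OpenCV has them. Camera axes: x right, y down, z forward; pixel columns grow to the right and rows downward; lengths in mm; the calibration is good to about 2 mm. A picture is of the moment at which its call begins. calibration takes no time and is no camera call.
- manip.close_job(): hands the job in, once; it reports no verdict.
The state is a dict: "t": time; "q": joint angles; "joint_vel": joint speeds; "joint_efforts": joint torques, N m; "tcp_pos": TCP position; "orientation": TCP orientation; "ft_force": force on the tool from outside, world axes, zero at the start; "torque": the same for the moment, N m; "opening": finger opening in mm.
Only numpy, scipy, OpenCV 4.12 (cv2) and the standard library are available. Lean on these libraries where they do the work, as an engineer would, in place of code of your own. Each camera call takes 0.05 s, during which the arm holds its last target. There are 200 camera calls.

## Task

Stand the five-toothed aluminium jaw in the slotted block of the bench fixture: feel for the slots and lower it gently, without forcing it, so that all five teeth go into their own slots and its bar lies flush on the block. Then slide the fixture's keeper fully home over the end of the jaw to lock it in, and let go. Leave the four-toothed jaw and the other things on the bench where they are.

Things in the scene. Friction and masses are not known exactly. Their poses are not given: they have to be found in the camera images.
- jaw_mid (a point): Centre of the loose five-toothed aluminium comb (0.18 kg, 58 mm tall, on its teeth); y along the teeth, x through its thickness, z up. From below: teeth 18 mm long, 9 (y) x 12 (x) mm, 20 mm apart, the third at y = 0; a bar 110 (y) x 20 (x) x 14 mm; mid on it a grip rib 44 (y) x 20 (x) x 26 mm. Tooth tips 29 mm and the bar's underside 11 mm below this point. Dark screw head for each tooth. Fits either way.
- coarse_jaw_mid (a point): Centre (half-way up) of the other jaw, which does not fit: the same size and shape but with four teeth 14 mm wide, so four dark screw heads seen from above, not five. To be left alone.
- fixture: Dark steel fixture bolted to the bench. Origin on the bench under the middle of its trough; y along the trough towards the keeper, x across, z up. Base plate 100 (x) x 235 mm (y -85 to 150), 12 mm thick; rails beside the trough are 30 mm high. The bright slotted block stands in the trough. Jaw fully in: bar rests on the block's top, jaw's centre 51 mm above the bench.
- trough_mid (a point): Over the trough's middle, 40 mm above the bench, level with the block's flat top; axes as the fixture. Block 44 (x) x 120 (y) mm; five slots along y, 20 mm apart, the third at its middle, each 11.3 (y) x 15 (x) mm, 21 deep. Block is centred in x, square and firm, but clamped up to 9 mm either way along y from here: no reading tells where, feel or look for the slots.
- keeper_tab (a point): Grip point of the keeper's upright tab, 80 mm above the bench; moves with it. Tab 18 (fixture x) x 12 (y) mm, top at 92 mm, on a flat tongue as wide, at 56 to 62 mm, whose tip is 20 mm nearer the slots. Fully open, the tab is 96 mm from the trough's middle along +y. The tongue passes over a seated jaw's bar with 2 mm to spare and strikes one not seated.
- keeper (a joint): How far the keeper is pushed in, m: 0 fully open (it starts 0 to 0.010), 0.038 fully home against its stop. It slides along the fixture's -y, with about 3 N of friction, and stays where it is left.
- bearing_mid (a point): Ball bearing ring, 52 mm across, 15 mm high; its centre. To be left alone.
- bolt: Bolt standing on its head, 43 mm high; origin under its head. To be left alone.
- grease: Grey can, 68 mm across, 90 mm high; origin under it. To be left alone.
- socket: Steel socket, 26 mm across, 38 mm high; origin under it. To be left alone.
There are look-alikes about, which are no part of the job. Leave any green look-alike of the part that bears jaw_mid alone.

How it is judged (in metres and radians):
On the way, in this order (a step that is already met when the one before it is completed fails the run):
1. the five-toothed jaw is fully seated in the block while the keeper is still open (z of jaw_mid in the frame of fixture between 0.048 and 0.0528 m and x of jaw_mid in the frame of fixture between -0.004 and 0.004 m and y of jaw_mid in the frame of fixture between -0.013 and 0.013 m and angle between jaw_mid's own z axis and vertical below 0.06 rad and angle between the y axis of jaw_mid and the y axis of fixture, either way round below 0.07 rad and value of joint keeper below 0.014 m), for 0.2 s.
2. the keeper is slid home over the seated jaw (z of jaw_mid in the frame of fixture between 0.048 and 0.0528 m and x of jaw_mid in the frame of fixture between -0.004 and 0.004 m and y of jaw_mid in the frame of fixture between -0.013 and 0.013 m and angle between jaw_mid's own z axis and vertical below 0.06 rad and angle between the y axis of jaw_mid and the y axis of fixture, either way round below 0.07 rad and value of joint keeper above 0.034 m), for 0.2 s.
At the end, for the whole second after the job is handed in: The five-toothed jaw stands in the slotted block with every tooth in its own slot, its bar within about 2 mm of flush on the block, upright within 3 degrees and at rest; the keeper is within 4 mm of fully home; everything is released (all of step 2 and linear speed of jaw below 0.02 m/s); the robot touches nothing.
It fails at once if the jaw is forced: more than 40 N between the jaw and the fixture (contact force between jaw and fixture above 40 N).
It fails at once if the four-toothed jaw is disturbed (moved more than 30 mm) (distance of coarse_jaw_mid from where it was at the start of the episode above 0.03 m).
It fails at once if another thing on the bench is disturbed (moved more than 30 mm) (distance of any of bearing_mid, bolt, grease, socket from where it was at the start of the episode above 0.03 m).
It also fails if it takes over 58 s, if anything falls off the work surface, if the arm or the gripper's body presses on something with over 40 N, if the wrist force passes 120 N, or if a joint passes its speed limit or range.

## Working session

There is one attempt and no reset: what is moved stays moved. The work goes in short steps, Python scripts to look and compute and a tool call to move; the robot and the scene stay as the last step left them, time stands still between calls to the robot, and variables do not carry over. Pictures are saved under pics/ and viewed, about 8 in all and at most 12, crops included, and the job is handed in when it is done.

Besides the shell and the picture viewer there is one more tool, called in YAML: its name, and indented under it one key for each argument. move_arm: Moves the arm, as the interface text tells. Its arguments: {"type":"object","properties":{"commands":{"type":"array","items":{"type":"array","items":{"type":"number"}}},"grip":{"type":"number"},"squeeze":{"type":"number"}},"required":["commands"]}

```bash
mkdir -p pics; python3 - <<'E'
from cell import manip, imaging
import cv2
for n in("side","top"):
    im=imaging.snapshot(n); cv2.imwrite(f"pics/{n}0.png",im)
    print(n,imaging.calibration(n))
s=manip.read_state(); print(s); print(manip.grasp_offset)
E
```

```text
side {'fov_y': 57.445843960538355, 'cx': 327.4037645312733, 'cy': 245.53602061114094, 'rvec': array([-0.00590091,  2.75764812, -1.48355592]), 'tvec': array([ 563.48170347,   97.12116063, 1014.07053426])}
top {'fov_y': 44.28016690613015, 'cx': 334.2943809368742, 'cy': 234.68476938503395, 'rvec': array([ 2.19767022, -2.1537064 ,  0.0925178 ]), 'tvec': array([ -56.38411845,  579.91481287, 1595.9346095 ])}
{'t': 0.1, 'q': array([60.00646376, 34.38098439, -0.14408671, 91.67503698,  0.10242201,
       54.02487318, -4.57137209]), 'joint_vel': array([ 0.0960759 , -0.16090275,  0.02947803,  0.03013108, -0.01260543,
        0.12380731,  0.11746967]), 'joint_efforts': array([ 5.57771215e-03, -7.66563249e+01,  1.50310110e+00, -2.52938712e+01,
       -5.21993462e-02,  1.36031897e-02,  6.23793949e-05]), 'tcp_pos': array([ 313.03772858, -653.45692177,  217.84165367]), 'orientation': array([[ 9.01822211e-01,  4.32106660e-01, -7.30203476e-04],
       [ 4.32107255e-01, -9.01821415e-01,  1.20606669e-03],
       [-1.37363682e-04, -1.40318395e-03, -9.99999006e-01]]), 'ft_force': array([ 0.11958302, -0.21615062, -0.65302757]), 'torque': array([0.05367969, 0.00540579, 0.005213  ]), 'opening': 93.35544294298543}
18.8
```

View pics/top0.png

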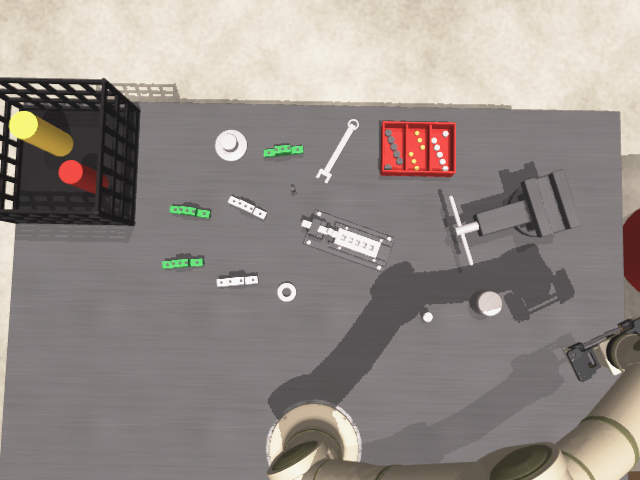

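View pics/side0.png

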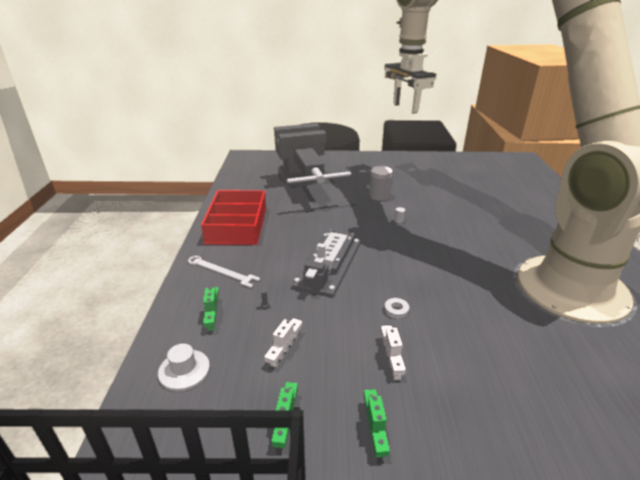

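Top view: white jaws at (247,207) and (237,281), fixture at (350,240) with keeper at its left end (~(310,225)). Enlarging the jaws and the fixture to count screw heads.

```bash
cat > h.py <<'E'
import numpy as np, cv2
from cell import manip, imaging
def cam(n):
    c=imaging.calibration(n); f=240/np.tan(np.radians(c['fov_y']/2))
    R=cv2.Rodrigues(c['rvec'])[0]; t=c['tvec']
    return f,c['cx'],c['cy'],R,t
def ray(n,uv,z):
    f,cx,cy,R,t=cam(n); uv=np.atleast_2d(uv).astype(float)
    d=np.c_[(uv[:,0]-cx)/f,(uv[:,1]-cy)/f,np.ones(len(uv))]@R
    C=-R.T@t
    return C+d*((z-C[2])/d[:,2])[:,None]
def proj(n,P):
    f,cx,cy,R,t=cam(n); p=np.atleast_2d(P)@R.T+t
    return np.c_[cx+f*p[:,0]/p[:,2],cy+f*p[:,1]/p[:,2]]
E
python3 - <<'E'
import cv2,numpy as np
from h import *
t=cv2.imread('pics/top0.png')
a=cv2.resize(t[190:295,210:275],None,fx=5,fy=5,interpolation=cv2.INTER_CUBIC)
b=cv2.resize(t[200:280,295:400],None,fx=4.5,fy=4.5,interpolation=cv2.INTER_CUBIC)
o=np.zeros((525,800,3),np.uint8); o[:,:325]=a; o[:360,326:326+472]=b[:,:472]
cv2.imwrite('pics/crop1.png',o)
f,cx,cy,R,tt=cam('top');print(f,-R.T@tt); 
f,cx,cy,R,tt=cam('side');print(f,-R.T@tt)
m=cv2.inRange(t,(190,190,190),(255,255,255)); m[:, :205]=0; m[:185]=0; m[300:]=0;m[:,410:]=0
n,l,s,c=cv2.connectedComponentsWithStats(m)
for i in range(1,n):
    if s[i,4]>60: 
        ys,xs=np.where(l==i); r=cv2.minAreaRect(np.c_[xs,ys].astype(np.float32)); print(s[i],r)
E
```

```text
589.8645599007019 [ 439.85437307  -49.59662498 1640.29141987]
437.9529270758731 [571.54177645 791.80932309 633.76745898]
[228 196  27  17 179] ((240.8968963623047, 203.73196411132812), (25.789793014526367, 7.716630935668945), 23.96249008178711)
[253 208  14  11  86] ((259.4000244140625, 212.7000274658203), (12.074767112731934, 7.155416965484619), 26.56505012512207)
[318 226  65  32 835] ((348.78155517578125, 237.9523162841797), (64.01239776611328, 19.4699764251709), 19.440034866333008)
[217 277  27   9 183] ((230.01231384277344, 281.13525390625), (7.333394527435303, 26.61750602722168), 84.80557250976562)
[245 276  13   8  87] ((251.0, 279.5), (7.0, 12.0), 90.0)
[278 283  18  17 190] ((286.5, 291.0), (16.0, 17.0), 90.0)
```

View pics/crop1.png

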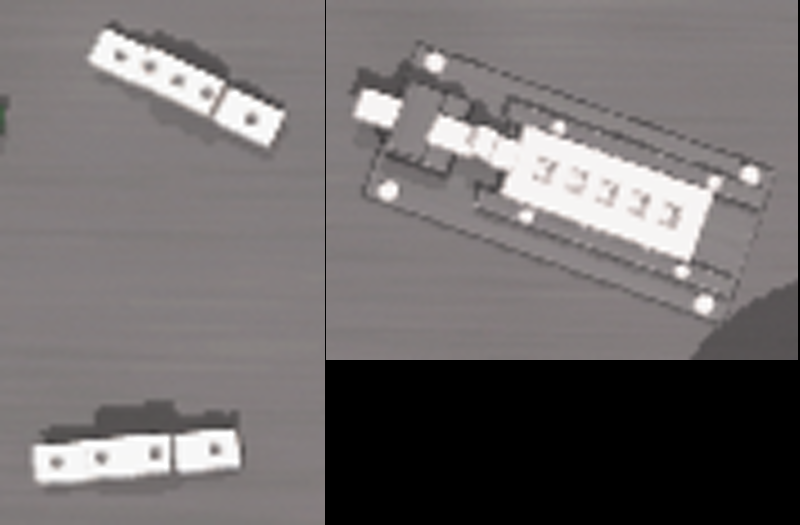

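Five screw heads on the upper jaw (screws at crop (120,55)…(251,119)); the lower one has four. In the fixture crop, plate screws are at the corners, the block spans (505–715, 125–265), slots run from (546,171) to (672,214), and the tab is near (450,133).

```bash
cat > m.py <<'E'
from h import *
from scipy.ndimage import map_coordinates
t=cv2.imread('pics/top0.png'); g=cv2.cvtColor(t,cv2.COLOR_BGR2GRAY).astype(float)
def cen(u,v,r=3,bright=True):
    u0,v0=int(round(u)),int(round(v)); p=g[v0-r:v0+r+1,u0-r:u0+r+1]
    w=p-np.median(p) if bright else np.median(p)-p
    w=np.clip(w-0.3*w.max(),0,None); yy,xx=np.mgrid[-r:r+1,-r:r+1]
    return [u0+(w*xx).sum()/w.sum(), v0+(w*yy).sum()/w.sum()]
# fixture plate screws
sc=[cen(295+(x-326)/4.5-.39,200+y/4.5-.39) for x,y in[(434,62),(388,190),(705,303),(750,174)]]
P=ray('top',sc,14); print('screws',P[:,:2].round(1)); 
print('dists',[round(np.linalg.norm(P[i]-P[(i+1)%4]),1) for i in range(4)])
yv=(P[0]+P[1]-P[2]-P[3])[:2]; yv/=np.linalg.norm(yv); xv=np.array([yv[1],-yv[0]])
o=P.mean(0)[:2]-32.5*yv
print('yaw of fixture y',np.degrees(np.arctan2(yv[1],yv[0])),'origin',o)
def prof(a0,a1,fix,axis,z,step=.5):
    s=np.arange(a0,a1,step); out=[]
    for k in fix:
        xy=o+np.outer(s if axis else np.full(len(s),k),yv)+np.outer(np.full(len(s),k) if axis else s,xv)
        uv=proj('top',np.c_[xy,np.full(len(s),z)]); out.append(map_coordinates(g,[uv[:,1],uv[:,0]],order=1))
    return s,np.mean(out,0)
def edges(s,p,th): 
    i=np.where((p[1:]-th)*(p[:-1]-th)<0)[0]; return [round(float(s[k]+(th-p[k])/(p[k+1]-p[k])*(s[1]-s[0])),1) for k in i]
for F in([-18,-16,-14,-12],[12,14,16,18]):
    s,p=prof(-100,100,F,1,40); print('block y edges x=',F,edges(s,p,160))
s,p=prof(-40,40,range(-55,50,2),0,40); print('block x edges',edges(s,p,160))
s,p=prof(-60,60,np.arange(-5,6),1,40)
print('slot profile',[(float(a),int(b)) for a,b in zip(s[::4],p[::4])])
s,p=prof(30,160,[-4,0,4],1,92); print('tab z92',edges(s,p,160)); 
s,p=prof(30,160,[-4,0,4],1,62); print('tab z62',edges(s,p,160)); 
# jaw
js=[cen(210+x/5-.4,190+y/5-.4,2,False) for x,y in[(120,55),(150,67),(178,81),(207,94),(251,119)]]
J=ray('top',[js[0],js[4]],32); K=ray('top',js[1:4],58)
print('jaw outer',J[:,:2].round(1),'mid',J.mean(0)[:2],'len',np.linalg.norm(J[0]-J[1])); print('rib screws',K[:,:2].round(1))
d=J[0]-J[1]; print('jaw yaw',np.degrees(np.arctan2(d[1],d[0])))
d=K[0]-K[2]; print('jaw yaw rib',np.degrees(np.arctan2(d[1],d[0])))
E
python3 m.py
```

```text
screws [[ 6.403e+02 -2.000e-01]
 [ 5.604e+02  2.640e+01]
 [ 4.944e+02 -1.684e+02]
 [ 5.748e+02 -1.955e+02]]
dists [np.float64(84.2), np.float64(205.7), np.float64(84.8), np.float64(206.0)]
yaw of fixture y 71.37322245000689 origin [ 557.102506   -115.24058691]
block y edges x= [-18, -16, -14, -12] [-53.0, 69.6]
block y edges x= [12, 14, 16, 18] [-53.0, 69.8]
block x edges [-23.7, 23.1]
slot profile [(-60.0, 135), (-58.0, 136), (-56.0, 136), (-54.0, 142), (-52.0, 182), (-50.0, 234), (-48.0, 243), (-46.0, 244), (-44.0, 244), (-42.0, 244), (-40.0, 242), (-38.0, 223), (-36.0, 192), (-34.0, 177), (-32.0, 200), (-30.0, 225), (-28.0, 229), (-26.0, 236), (-24.0, 243), (-22.0, 244), (-20.0, 243), (-18.0, 231), (-16.0, 198), (-14.0, 185), (-12.0, 207), (-10.0, 226), (-8.0, 232), (-6.0, 237), (-4.0, 243), (-2.0, 244), (0.0, 243), (2.0, 230), (4.0, 198), (6.0, 192), (8.0, 219), (10.0, 230), (12.0, 230), (14.0, 234), (16.0, 242), (18.0, 244), (20.0, 243), (22.0, 232), (24.0, 209), (26.0, 210), (28.0, 221), (30.0, 227), (32.0, 232), (34.0, 236), (36.0, 242), (38.0, 243), (40.0, 242), (42.0, 233), (44.0, 204), (46.0, 189), (48.0, 211), (50.0, 227), (52.0, 227), (54.0, 226), (56.0, 240), (58.0, 243)]
tab z92 [119.6, 139.4]
tab z62 [121.8, 141.7]
jaw outer [[668.6 234.5]
 [634.7 161.4]] mid [651.66561214 197.97819677] len 80.62417571264096
rib screws [[659.5 213.6]
 [652.  198.1]
 [644.1 180.3]]
jaw yaw 65.10721492206451
jaw yaw rib 65.22250838570942
```

move_arm:
  commands:
    - [0.5, -0.46, 0, 0, 0, 0]
    - [1, -0.92, 0, 0, 0, 0]
    - [1, -0.92, 0, 0, 0, 0]
    - [1, -0.92, 0, 0, 0, 0]
    - [1, -0.92, 0, 0, 0, 0]
    - [1, -0.92, 0, 0, 0, 0]
    - [1, -0.92, 0, 0, 0, 0]
    - [1, -0.92, 0, 0, 0, 0]
    - [1, -0.92, 0, 0, 0, 0]
    - [1, -0.92, 0, 0, 0, 0]
    - [1, -0.92, 0, 0, 0, 0]
    - [1, -0.92, 0, 0, 0, 0]
    - [1, -0.92, 0, 0, 0, 0]
    - [1, -0.92, 0, 0, 0, 0]
    - [1, -0.92, 0, 0, 0, 0]
    - [1, -0.92, 0, 0, 0, 0]
    - [1, -0.92, 0, 0, 0, 0]
    - [1, -0.92, 0, 0, 0, 0]
    - [1, -0.92, 0, 0, 0, 0]
    - [1, -0.92, 0, 0, 0, 0]
  grip: 60

```text
t: 1.77
tcp_pos: [609.6, 93.6, 210.0]
orientation: [[0.909, 0.416, -0.011], [0.416, -0.909, 0.0], [-0.01, -0.005, -1.0]]
ft_force: [0.5, -0.7, 0.4]
opening: 60.4
```

```bash
cat >> h.py <<'E'
def togo(target,yaw):
    """remaining shift (units of 30 mm) in tool axes, and turn (units of 5 deg), tool down with y axis at yaw"""
    s=manip.read_state(); R=s['orientation']; p=s['tcp_pos']
    a=np.radians(yaw); y=np.array([np.cos(a),np.sin(a),0]); z=np.array([0,0,-1.]); x=np.cross(y,z)
    T=np.c_[x,y,z]; rv=np.degrees(cv2.Rodrigues(R.T@T)[0].ravel())
    print('t',round(s['t'],2),'pos',p.round(1),'F',s['ft_force'].round(1),'M',s['torque'].round(2),'open',round(s['opening'],1),'q',s['q'].round(0)[[0,6]])
    print('shift/30 tool',(R.T@(np.array(target)-p)/30).round(3),'turn/5',(rv/5).round(3)); return s
E
python3 -c "
from h import *
togo([652,198.1,120],-24.9)"
```

```text
t 1.77 pos [609.6  93.6 210. ] F [ 0.5 -0.7  0.4] M [-0.03 -0.03 -0.  ] open 60.4 q [-12. -81.]
shift/30 tool [ 2.762 -2.566  2.985] turn/5 [-0.092  0.09  -8.105]
```

move_arm:
  commands:
    - [0, 0, 0.2, 0, 0, -1]
    - [0, 0, 0.2, 0, 0, -1]
    - [0, 0, 0.2, 0, 0, -1]
    - [0, 0, 0.2, 0, 0, -1]
    - [0, 0, 0.2, 0, 0, -1]
    - [0, 0, 0.2, 0, 0, -1]
    - [0, 0, 0.2, 0, 0, -1]
    - [0, 0, 0.2, 0, 0, -1]
    - [0, 0, 0, 0, 0, 0]

```text
t: 2.52
tcp_pos: [609.7, 111.5, 156.5]
orientation: [[0.381, 0.925, -0.014], [0.925, -0.381, 0.006], [-0.0, -0.015, -1.0]]
ft_force: [-1.1, -0.4, 0.4]
opening: 59.8
```

```bash
python3 -c "
from h import *
togo([652,198.1,90],-24.9)"
```

```text
t 2.52 pos [609.7 111.5 156.5] F [-1.1 -0.4  0.4] M [ 0.01 -0.12  0.  ] open 59.8 q [ -5. -49.]
shift/30 tool [3.207 0.237 2.213] turn/5 [-0.174  0.004  0.506]
```

move_arm:
  commands:
    - [0.7, 0.06, 0.5, -0.1, 0, 0.4]
    - [0.8, 0.06, 0.5, -0.07, 0, 0.1]
    - [0.8, 0.06, 0.5, 0, 0, 0]
    - [0.6, 0.05, 0.4, 0, 0, 0]
    - [0.2, 0, 0.2, 0, 0, 0]
    - [0, 0, 0, 0, 0, 0]

```text
t: 3.02
tcp_pos: [656.2, 193.3, 91.3]
orientation: [[0.442, 0.897, -0.0], [0.897, -0.442, -0.002], [-0.002, 0.001, -1.0]]
ft_force: [-0.3, 0.1, 0.6]
opening: 60.4
```

```bash
python3 - <<'E'
from h import *
togo([652,198.1,70],-24.9)
cv2.imwrite('pics/top1.png',imaging.snapshot('top')); s=imaging.snapshot('side'); cv2.imwrite('pics/side1.png',s)
t=cv2.imread('pics/top1.png')
o=np.hstack([cv2.resize(t[150:260,190:300],(396,396),interpolation=cv2.INTER_CUBIC),cv2.resize(s[270:380,230:340],(396,396),interpolation=cv2.INTER_CUBIC)])
cv2.imwrite('pics/c2.png',o)
E
```

```text
t 3.02 pos [656.2 193.3  91.3] F [-0.3  0.1  0.6] M [-0.05  0.01 -0.01] open 60.4 q [-14. -59.]
shift/30 tool [ 0.083 -0.198  0.709] turn/5 [ 0.007  0.024 -0.262]
```

View pics/c2.png

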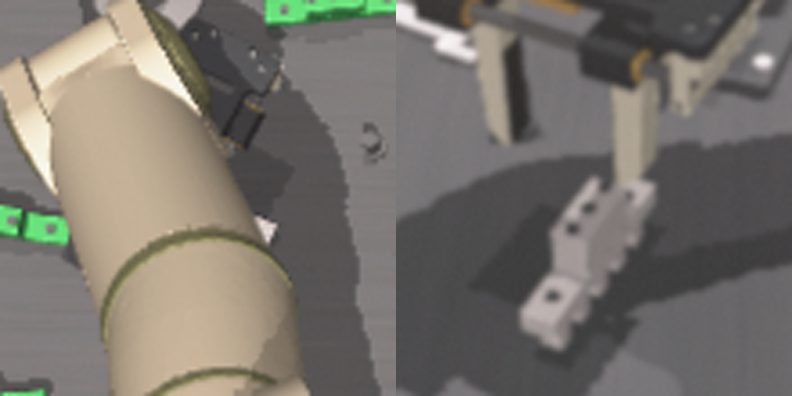

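Side view: the five-toothed jaw stands upright below the open fingers; screws at crop (573,228), (590,207), (631,197), (553,296). I'll check its centre with the side camera.

```bash
python3 - <<'E'
from h import *
P=lambda x,y:[(x-396)/3.6+230-.4,y/3.6+270-.4]
print(ray('side',[P(573,228),P(590,207)],58).round(1), ray('side',[P(553,296)],32).round(1))
print(proj('side',[[652,198.1,58],[643.5,180,58],[635,161.6,32],[660.4,216.2,58],[669,234.5,32]]).round(1), [np.round(P(*a),1) for a in[(573,228),(590,207),(631,197),(553,296)]])
E
```

```text
[[653.4 211.3  58. ]
 [646.  196.2  58. ]] [[662.9 233.1  32. ]]
[[280.2 327.8]
 [285.5 321.1]
 [291.2 324.4]
 [274.7 334.8]
 [269.8 352.4]] [array([278.8, 332.9]), array([283.5, 327.1]), array([294.9, 324.3]), array([273.2, 351.8])]
```

```bash
python3 - <<'E'
from h import *
s=manip.read_state();R=s['orientation'];p=s['tcp_pos']
Q=[p+R@[sx*7.5,sy,0] for sy in(-47.7,-30.2,30.2,47.7) for sx in(-1,1)]
uv=proj('side',Q)
crop=(uv+.4-[230,270])*3.6+[396,0]
print(crop.round(0))
im=cv2.imread('pics/side1.png')
c=cv2.resize(im[290:370,230:330],None,fx=7,fy=7,interpolation=cv2.INTER_CUBIC)
for q in uv: cv2.drawMarker(c,tuple(int(v) for v in (q+.5-[230,290])*7-.5),(0,0,255),cv2.MARKER_CROSS,10,1)
# expected jaw screws from top camera
for q in proj('side',[[652,198.1,58],[643.5,180,58],[635,161.6,32],[660.4,216.2,58],[669,234.5,32]]): cv2.drawMarker(c,tuple(int(v) for v in (q+.5-[230,290])*7-.5),(0,255,0),cv2.MARKER_CROSS,10,1)
cv2.imwrite('pics/c3.png',c)
E
```

```text
[[657. 171.]
 [643. 190.]
 [627. 160.]
 [612. 178.]
 [525. 124.]
 [509. 141.]
 [497. 114.]
 [480. 131.]]
```

View pics/c3.png

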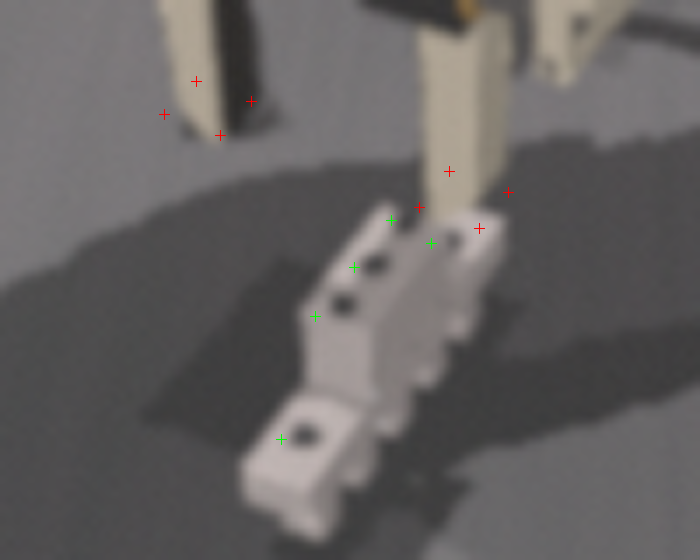

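Projected fingertips match the side image within ~1 px, but the top-camera jaw estimate is ~3 px off, so I trust the side camera and recompute the jaw and fixture from it.

```bash
python3 - <<'E'
from h import *
U=lambda x,y:[(x+.5)/7+230-.5,(y+.5)/7+290-.5]
A=ray('side',[U(304,436),U(452,240)],32);B=ray('side',[U(343,305),U(375,264),U(405,225)],58)
print(A[:,:2].round(1),A.mean(0)[:2].round(1),np.linalg.norm(A[0]-A[1]).round(1));print(B[:,:2].round(1),B.mean(0)[:2].round(1))
d=A[0]-A[1];print(np.degrees(np.arctan2(d[1],d[0])))
im=cv2.imread('pics/side0.png')
c=cv2.resize(im[225:300,285:370],None,fx=8,fy=8,interpolation=cv2.INTER_CUBIC)
o=np.array([557.1,-115.24]);yv=np.array([.3195,.9476]);xv=np.array([.9476,-.3195])
F=lambda x,y,z:np.r_[o+x*xv+y*yv,z]
pts=[F(x,y+8.3,40) for x in(-22,22) for y in(-60,60)]+[F(x,y,12) for x in(-50,50) for y in(-85,150)]
for q in proj('side',pts): cv2.drawMarker(c,tuple(int(v) for v in (q+.5-[285,225])*8-.5),(0,255,0),cv2.MARKER_CROSS,10,1)
cv2.imwrite('pics/c4.png',c)
E
```

```text
[[663.2 233.2]
 [629.3 160.1]] [646.3 196.6] 80.6
[[653.7 211.9]
 [646.6 196.6]
 [639.8 181.7]] [646.7 196.7]
65.09362516930314
```

View pics/c4.png

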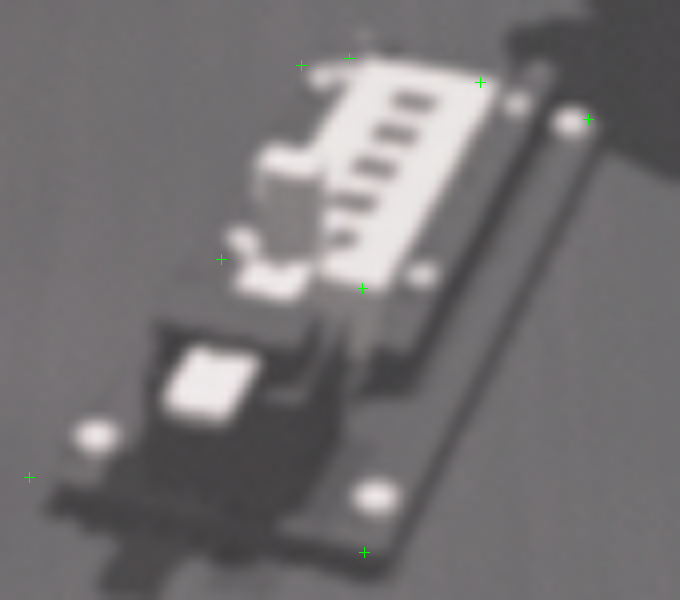

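```bash
python3 - <<'E'
from h import *
U=lambda x,y:[(x+.5)/8+285-.5,(y+.5)/8+225-.5]
S=ray('side',[U(97,436),U(376,497),U(571,122)],14)[:,:2]
print('screws side',S.round(1)); T=np.array([[640.3,-.2],[560.4,26.4],[494.4,-168.4]]); print('minus top',(S-T).round(1))
B=ray('side',[U(497,82),U(385,290),U(365,58)],40)[:,:2]; print('block corners',B.round(1),np.linalg.norm(B[0]-B[1]),np.linalg.norm(B[0]-B[2]))
yv=B[1]-B[0]; print(np.degrees(np.arctan2(yv[1],yv[0]))); print('block centre',((B[1]+B[2])/2).round(1),'top said',[559.5,-107.3])
sl=ray('side',[U(414,102),U(394,134),U(374,167),U(352,203)],40)[:,:2]; print('slots',sl.round(1))
# tab top
tb=ray('side',[U(270,148),U(322,158),U(257,172),U(317,178)],92)[:,:2]; print('tab top corners?',tb.round(1))
togo([646.5,196.7,60],-24.9)
E
```

```text
screws side [[ 634.3   -5.8]
 [ 554.3   21.1]
 [ 488.5 -175.1]]
minus top [[-6.  -5.6]
 [-6.1 -5.3]
 [-5.9 -6.7]]
block corners [[ 514.4 -157.8]
 [ 551.5  -42.7]
 [ 556.5 -171.8]] 120.95306626221424 44.354997562803064
72.11665624214677
block centre [ 554.  -107.2] top said [559.5, -107.3]
slots [[ 541.2 -145.5]
 [ 547.7 -126.7]
 [ 554.2 -107.9]
 [ 561.   -88. ]]
tab top corners? [[585.  -38.4]
 [570.3 -33.5]
 [588.5 -26.1]
 [571.7 -23.3]]
t 3.12 pos [656.2 191.6  92.6] F [-0.7 -0.9  0.2] M [-0.04 -0.04 -0.03] open 60.1 q [-14. -59.]
shift/30 tool [ 0.01  -0.367  1.085] turn/5 [ 0.018  0.025 -0.268]
```

move_arm:
  commands:
    - [0, -0.37, 0, 0, 0, -0.27]
    - [0, 0, 0.2, 0, 0, 0]
    - [0, 0, 0, 0, 0, 0]

```text
t: 3.37
tcp_pos: [645.2, 193.3, 88.6]
orientation: [[0.423, 0.906, 0.002], [0.906, -0.423, -0.004], [-0.003, 0.004, -1.0]]
ft_force: [-0.1, -0.4, -0.2]
opening: 60.2
```

```bash
python3 -c "
from h import *
togo([646.5,196.7,29],-24.9)"
```

```text
t 3.37 pos [645.2 193.3  88.6] F [-0.1 -0.4 -0.2] M [-0.07 -0.04  0.01] open 60.2 q [-14. -58.]
shift/30 tool [ 0.126 -0.016  1.985] turn/5 [ 0.042  0.029 -0.022]
```

move_arm:
  commands:
    - [0.1, 0, 0.4, 0.04, 0.03, 0]
    - [0.02, 0, 0.5, 0, 0, 0]
    - [0, 0, 0.5, 0, 0, 0]
    - [0, 0, 0.4, 0, 0, 0]
    - [0, 0, 0.15, 0, 0, 0]
    - [0, 0, 0, 0, 0, 0]

```text
t: 3.87
tcp_pos: [647.9, 194.0, 27.9]
orientation: [[0.427, 0.904, 0.004], [0.904, -0.427, 0.001], [0.003, 0.003, -1.0]]
ft_force: [-0.6, -1.1, -0.7]
opening: 60.0
```

```bash
python3 -c "
from h import *
togo([646.5,196.7,29],-24.9)"
```

```text
t 3.87 pos [647.9 194.   27.9] F [-0.6 -1.1 -0.7] M [-0.05  0.02 -0.03] open 60.0 q [-15. -60.]
shift/30 tool [ 0.06  -0.081 -0.038] turn/5 [ 0.031 -0.029 -0.07 ]
```

move_arm:
  commands:
    - [0.06, -0.08, -0.03, 0.03, -0.03, -0.06]
    - [0.02, 0, 0, 0, 0, 0]
    - [0, 0, 0, 0, 0, 0]
  grip: 28

```text
t: 4.12
tcp_pos: [646.8, 197.3, 28.9]
orientation: [[0.422, 0.907, -0.001], [0.907, -0.422, -0.0], [-0.001, -0.0, -1.0]]
ft_force: [-0.1, -0.6, 0.3]
opening: 44.3
```

move_arm:
  commands:
    - [0, 0, 0, 0, 0, 0]
    - [0, 0, 0, 0, 0, 0]
    - [0, 0, 0, 0, 0, 0]
    - [0, 0, 0, 0, 0, 0]
    - [0, 0, 0, 0, 0, 0]
    - [0, 0, 0, 0, 0, 0]
  grip: 10
  squeeze: 20

```text
t: 4.62
tcp_pos: [647.9, 197.8, 31.2]
orientation: [[0.422, 0.907, 0.002], [0.907, -0.422, 0.001], [0.002, 0.002, -1.0]]
ft_force: [-0.7, -0.4, -1.2]
opening: 19.9
```

```bash
python3 -c "
from h import *
togo([646.5,196.7,29],-24.9)"
```

```text
t 4.62 pos [647.9 197.8  31.2] F [-0.7 -0.4 -1.2] M [-0.03 -0.05 -0.04] open 19.9 q [-15. -60.]
shift/30 tool [-0.055 -0.026  0.072] turn/5 [ 0.022 -0.021 -0.009]
```

move_arm:
  commands:
    - [0, 0, -0.3, 0, 0, 0]
    - [0, 0, -0.6, 0, 0, 0]
    - [0, 0, -0.8, 0, 0, 0]
    - [0, 0, -0.8, 0, 0, 0]
    - [-0.4, 0.05, -0.5, 0, 0, 0]
    - [-0.8, 0.1, 0, 0, 0, 0]
    - [-1, 0.14, 0, 0, 0, 0]
    - [-1, 0.14, 0, 0, 0, 0]
    - [-1, 0.14, 0, 0, 0, 0]
    - [-1, 0.14, 0, 0, 0, 0]
    - [-1, 0.14, 0, 0, 0, 0]
    - [-1, 0.14, 0, 0, 0, 0]
    - [-0.9, 0.14, 0, 0, 0, 0]
    - [-0.6, 0.1, 0, 0, 0, 0]
    - [-0.3, 0, 0, 0, 0, -0.6]
    - [0, 0, 0, 0, 0, -0.6]
    - [0, 0, 0, 0, 0, 0]

```text
t: 6.03
tcp_pos: [562.7, -73.6, 133.7]
orientation: [[0.319, 0.948, 0.006], [0.948, -0.319, 0.0], [0.002, 0.006, -1.0]]
ft_force: [0.4, 0.1, -1.3]
opening: 19.9
```

```bash
python3 -c "
from h import *
togo([554,-107.3,100],-18.63)"
```

```text
t 6.03 pos [562.7 -73.6 133.7] F [ 0.4  0.1 -1.3] M [-0.06 -0.05 -0.05] open 19.9 q [ 13. -32.]
shift/30 tool [-1.16   0.076  1.121] turn/5 [ 0.066 -0.025  0.005]
```

move_arm:
  commands:
    - [-0.5, 0.03, 0, 0.06, -0.02, 0]
    - [-0.5, 0.03, 0, 0, 0, 0]
    - [-0.2, 0.02, 0.3, 0, 0, 0]
    - [0, 0, 0.4, 0, 0, 0]
    - [0, 0, 0.4, 0, 0, 0]
    - [0, 0, 0.3, 0, 0, 0]
    - [0, 0, 0, 0, 0, 0]

```text
t: 6.62
tcp_pos: [555.1, -107.9, 91.7]
orientation: [[0.326, 0.945, 0.005], [0.945, -0.326, 0.001], [0.003, 0.005, -1.0]]
ft_force: [0.9, -0.0, -1.7]
opening: 19.9
```

```bash
python3 - <<'E'
from h import *
s=togo([554,-107.3,85],-18.63)
im=imaging.snapshot('side'); cv2.imwrite('pics/side2.png',im)
c=cv2.resize(im[200:275,275:375],None,fx=8,fy=8,interpolation=cv2.INTER_CUBIC)
R=s['orientation'];p=s['tcp_pos']
# expected jaw: bar ends top edges (z +3 rel centre; centre ~ TCP height -2)
J=[p+R@[y,x,z] for y in(-55,55) for x in(-10,10) for z in(-1,13)]
for q in proj('side',J): cv2.drawMarker(c,tuple(int(v) for v in (q+.5-[275,200])*8-.5),(0,0,255),cv2.MARKER_CROSS,10,1)
cv2.imwrite('pics/c5.png',c)
E
```

```text
t 6.62 pos [ 555.1 -107.9   91.7] F [ 0.9 -0.  -1.7] M [-0.06 -0.03  0.01] open 19.9 q [ 16. -31.]
shift/30 tool [ 0.006 -0.042  0.222] turn/5 [ 0.057 -0.029 -0.084]
```

View pics/c5.png

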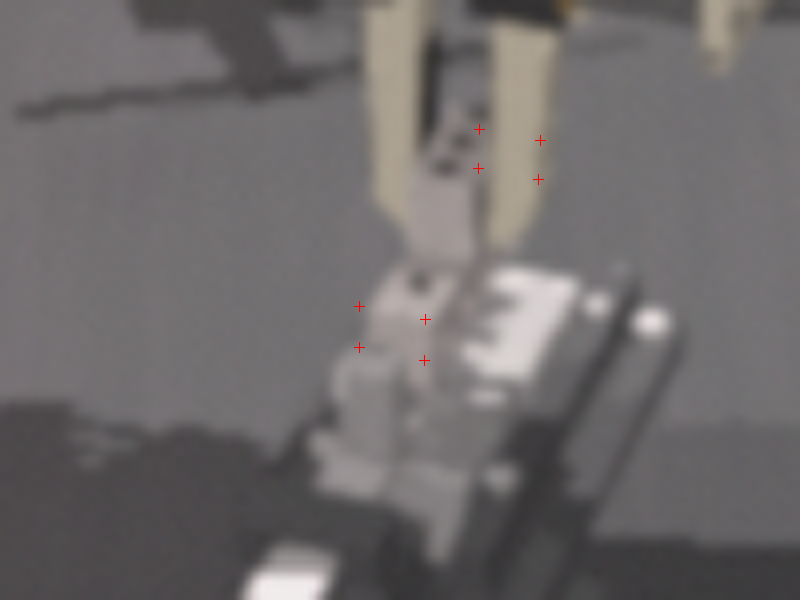

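Side view: jaw in the gripper above the block with its rib screws at crop (445,166), (462,140), (476,112) and the bar screw at (418,283). I'll solve for the jaw's offset in the hand from these.

```bash
python3 - <<'E'
from h import *
from scipy.optimize import least_squares
R=np.array([[0.326,0.945,0.005],[0.945,-0.326,0.001],[0.003,0.005,-1.0]]);p=np.array([555.1,-107.9,91.7])
U=lambda x,y:[(x+.5)/8+275-.5,(y+.5)/8+200-.5]
o=np.array([U(445,166),U(462,140),U(476,112),U(418,283)])
def f(v,s=1): 
    d,h,e=v
    return (proj('side',[p+R@[d+a,e,-(h+b)] for a,b in[(20,29),(0,29),(-20,29),(40,3)]])-o).ravel()
r=least_squares(f,[0,0,0]); print('d along x, h, e across',r.x.round(2),'res',r.fun.round(2))
E
```

```text
d along x, h, e across [-17.9  -10.84   3.84] res [-0.59  0.69 -0.05  0.03  0.78 -0.27 -0.12 -0.45]
```

```bash
python3 - <<'E'
from h import *
R=np.array([[0.326,0.945,0.005],[0.945,-0.326,0.001],[0.003,0.005,-1.0]]);p=np.array([555.1,-107.9,91.7])
C=lambda P:((proj('side',P)+.5-[275,200])*8-.5).round(0)
for h in(-4,0):
  for d in(-3,0,3):
    print(h,d,C([p+R@[d+a,e,-(h+b)] for a,e,b in[(17,0,29),(0,0,29),(40,0,3),(22,-10,3),(22,10,3),(55,-10,3),(55,10,3),(22,-10,29),(22,10,29)]]).astype(int).tolist())
E
```

```text
-4 -3 [[440, 173], [459, 146], [413, 287], [465, 263], [401, 251], [429, 320], [363, 307], [467, 187], [402, 175]]
-4 0 [[437, 178], [455, 150], [410, 292], [462, 268], [398, 256], [426, 325], [360, 312], [464, 192], [399, 180]]
-4 3 [[434, 182], [452, 155], [406, 298], [459, 273], [394, 261], [422, 330], [356, 317], [461, 197], [395, 185]]
0 -3 [[440, 161], [459, 134], [413, 276], [465, 252], [401, 239], [429, 308], [364, 295], [468, 175], [402, 163]]
0 0 [[437, 166], [456, 139], [410, 281], [462, 257], [398, 244], [426, 313], [360, 300], [464, 180], [399, 168]]
0 3 [[434, 171], [452, 143], [407, 286], [459, 262], [395, 249], [422, 318], [357, 305], [461, 185], [396, 173]]
```

```bash
python3 -c "
from h import *
togo([556.4,-107.0,76],-18.63)"
```

```text
t 6.67 pos [ 555.3 -107.8   92.3] F [ 0.2  0.3 -1.3] M [-0.01 -0.03  0.02] open 19.7 q [ 16. -31.]
shift/30 tool [0.035 0.025 0.543] turn/5 [ 0.06  -0.029 -0.08 ]
```

move_arm:
  commands:
    - [0.03, 0.02, 0.2, 0.06, -0.03, -0.08]
    - [0, 0, 0.2, 0, 0, 0]
    - [0, 0, 0.1, 0, 0, 0]
    - [0, 0, 0, 0, 0, 0]

```text
t: 7.0
tcp_pos: [557.4, -105.5, 76.7]
orientation: [[0.318, 0.948, 0.001], [0.948, -0.318, 0.0], [0.001, 0.001, -1.0]]
ft_force: [-0.3, 0.1, -1.6]
opening: 19.7
```

```bash
python3 -c "
from h import *
togo([556.4,-107.0,72],-18.63)"
```

```text
t 7.0 pos [ 557.4 -105.5   76.7] F [-0.3  0.1 -1.6] M [-0.07 -0.08  0.03] open 19.7 q [ 15. -31.]
shift/30 tool [-0.06  -0.017  0.158] turn/5 [ 0.009 -0.007  0.022]
```

move_arm:
  commands:
    - [-0.05, -0.02, 0.05, 0, 0, 0.02]
    - [-0.01, 0, 0.05, 0, 0, 0]
    - [0, 0, 0.04, 0, 0, 0]

```text
t: 7.25
tcp_pos: [556.6, -107.0, 72.6]
orientation: [[0.319, 0.948, 0.002], [0.948, -0.319, 0.0], [0.001, 0.001, -1.0]]
ft_force: [-0.6, 0.7, -1.9]
opening: 20.1
```

move_arm:
  commands:
    - [0, 0, 0.04, 0, 0, 0]
    - [0, 0, 0.04, 0, 0, 0]

```text
t: 7.42
tcp_pos: [556.6, -107.2, 70.2]
orientation: [[0.32, 0.948, 0.002], [0.948, -0.32, 0.0], [0.001, 0.002, -1.0]]
ft_force: [-0.1, -0.7, -1.4]
opening: 19.6
```

move_arm:
  commands:
    - [0, 0, 0.04, 0, 0, 0]
    - [0, 0, 0.04, 0, 0, 0]

```text
t: 7.58
tcp_pos: [556.7, -107.3, 67.8]
orientation: [[0.32, 0.947, 0.002], [0.947, -0.32, -0.0], [0.001, 0.002, -1.0]]
ft_force: [0.1, -0.1, -1.0]
opening: 20.1
```

```bash
python3 -c "
from h import *
togo([556.4,-107.0,69],-18.63)"
```

```text
t 7.58 pos [ 556.7 -107.3   67.8] F [ 0.1 -0.1 -1. ] M [ 0.02 -0.01 -0.  ] open 20.1 q [ 15. -32.]
shift/30 tool [ 0.007 -0.013 -0.041] turn/5 [ 0.027 -0.009 -0.006]
```

move_arm:
  commands:
    - [0, 0, 0.03, 0, 0, 0]
    - [0, 0, 0.03, 0, 0, 0]

```text
t: 7.75
tcp_pos: [556.7, -107.4, 65.8]
orientation: [[0.32, 0.947, 0.003], [0.947, -0.32, -0.0], [0.001, 0.002, -1.0]]
ft_force: [0.7, 0.3, -0.8]
opening: 20.0
```

move_arm:
  commands:
    - [0, 0, 0.03, 0, 0, 0]
    - [0, 0, 0.03, 0, 0, 0]

```text
t: 7.92
tcp_pos: [556.8, -107.3, 63.8]
orientation: [[0.32, 0.947, 0.003], [0.947, -0.32, -0.0], [0.001, 0.003, -1.0]]
ft_force: [0.0, 0.1, -0.3]
opening: 19.9
```

move_arm:
  commands:
    - [0, 0, 0.03, 0, 0, 0]
    - [0, 0, 0.03, 0, 0, 0]

```text
t: 8.08
tcp_pos: [556.8, -107.3, 61.8]
orientation: [[0.32, 0.947, 0.003], [0.947, -0.32, 0.0], [0.001, 0.003, -1.0]]
ft_force: [-0.1, -0.4, -1.5]
opening: 19.8
```

move_arm:
  commands:
    - [0, 0, 0.03, 0, 0, 0]
    - [0, 0, 0.03, 0, 0, 0]
    - [0, 0, 0.03, 0, 0, 0]

```text
t: 8.33
tcp_pos: [556.8, -107.3, 58.8]
orientation: [[0.32, 0.947, 0.003], [0.947, -0.32, 0.0], [0.001, 0.003, -1.0]]
ft_force: [0.0, 0.7, -1.7]
opening: 20.1
```

move_arm:
  commands:
    - [0, 0, 0.03, 0, 0, 0]
    - [0, 0, 0.03, 0, 0, 0]
    - [0, 0, 0.03, 0, 0, 0]

```text
t: 8.58
tcp_pos: [556.8, -107.3, 55.8]
orientation: [[0.32, 0.947, 0.003], [0.947, -0.32, 0.0], [0.001, 0.003, -1.0]]
ft_force: [1.0, -0.8, -1.2]
opening: 19.9
```

move_arm:
  commands:
    - [0, 0, 0.03, 0, 0, 0]
    - [0, 0, 0.03, 0, 0, 0]

```text
t: 8.75
tcp_pos: [556.9, -107.3, 53.8]
orientation: [[0.32, 0.947, 0.003], [0.947, -0.32, -0.0], [0.001, 0.003, -1.0]]
ft_force: [0.2, 0.3, -2.2]
opening: 20.1
```

move_arm:
  commands:
    - [0, 0, 0.03, 0, 0, 0]
    - [0, 0, 0.02, 0, 0, 0]

```text
t: 8.92
tcp_pos: [556.9, -107.4, 52.8]
orientation: [[0.32, 0.947, 0.003], [0.947, -0.32, -0.0], [0.001, 0.003, -1.0]]
ft_force: [-4.1, -0.6, 17.8]
opening: 19.9
```

move_arm:
  commands:
    - [0, 0, 0.02, 0, 0, 0]
    - [0, 0, 0.02, 0, 0, 0]

```text
t: 9.08
tcp_pos: [556.9, -107.3, 52.8]
orientation: [[0.32, 0.947, 0.003], [0.947, -0.32, -0.001], [0.0, 0.003, -1.0]]
ft_force: [-1.6, -0.0, 6.2]
opening: 19.8
```

```bash
python3 - <<'E'
from h import *
s=togo([556.4,-107.0,51],-18.63)
im=imaging.snapshot('side'); cv2.imwrite('pics/side3.png',im)
c=cv2.resize(im[200:275,275:375],None,fx=8,fy=8,interpolation=cv2.INTER_CUBIC)
cv2.imwrite('pics/c6.png',c)
E
```

```text
t 9.08 pos [ 556.9 -107.3   52.8] F [-1.6 -0.   6.2] M [0.12 0.5  0.01] open 19.8 q [ 14. -32.]
shift/30 tool [ 0.005 -0.019  0.06 ] turn/5 [ 0.039 -0.002 -0.007]
```

View pics/c6.png

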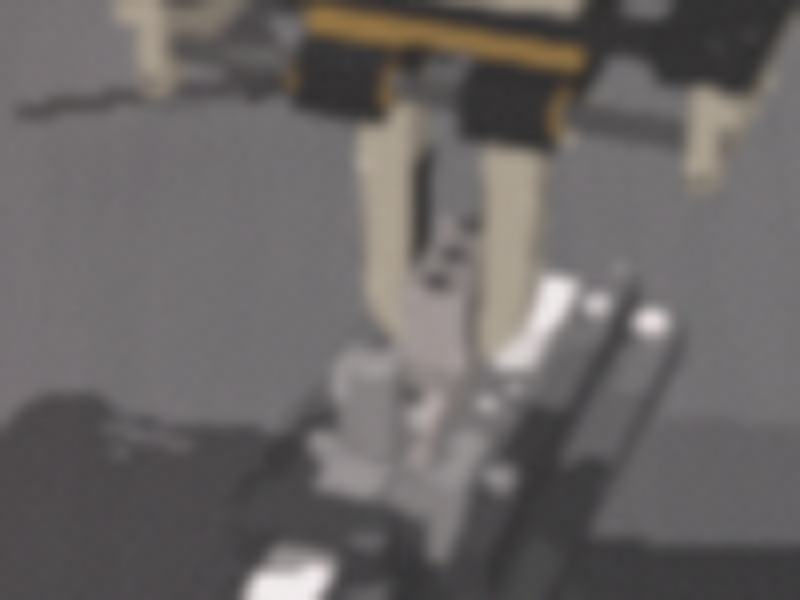

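Side view: jaw low in the block; contact came sharply (18 N) at TCP 52.8 mm, just where a seated bar is expected. Releasing and backing off.

move_arm:
  commands:
    - [0, 0, -0.01, 0, 0, 0]
    - [0, 0, 0, 0, 0, 0]
    - [0, 0, 0, 0, 0, 0]
    - [0, 0, 0, 0, 0, 0]
  grip: 45

```text
t: 9.47
tcp_pos: [557.5, -107.3, 53.7]
orientation: [[0.32, 0.947, 0.005], [0.947, -0.32, -0.001], [0.0, 0.005, -1.0]]
ft_force: [-0.9, -0.7, -0.0]
opening: 41.3
```

move_arm:
  commands:
    - [0, 0, -0.3, 0, 0, 0]
    - [0, 0, -0.5, 0, 0, 0]
    - [0, 0, -0.7, 0, 0, 0]
    - [0, 0, -0.7, 0, 0, 0]
    - [0, 0, -0.5, 0, 0, 0]
    - [0, 0, 0, 0, 0, 0]

```text
t: 9.97
tcp_pos: [556.3, -106.7, 138.9]
orientation: [[0.319, 0.948, 0.001], [0.948, -0.319, -0.0], [0.0, 0.001, -1.0]]
ft_force: [0.4, 0.9, 0.0]
opening: 44.7
```

```bash
python3 - <<'E'
from h import *
s=togo([584,-22,100],-18.63)
im=imaging.snapshot('side'); cv2.imwrite('pics/side4.png',im); cv2.imwrite('pics/top4.png',imaging.snapshot('top'))
c=cv2.resize(im[220:295,275:375],None,fx=8,fy=8,interpolation=cv2.INTER_CUBIC)
B=np.array([556.1,-108.0]);yv=np.array([.3195,.9476]);xv=np.array([.9476,-.3195])
bias=np.array([-2.1,.7])
P=[np.r_[B+bias+x*xv+y*yv,z] for x,y,z in[(0,0,80),(0,40,54),(0,-40,54),(-10,55,54),(10,55,54),(10,55,40),(-10,22,80),(10,22,80)]]
for q in proj('side',P): cv2.drawMarker(c,tuple(int(v) for v in (q+.5-[275,220])*8-.5),(0,0,255),cv2.MARKER_CROSS,10,1)
cv2.imwrite('pics/c7.png',c)
E
```

```text
t 9.97 pos [ 556.3 -106.7  138.9] F [0.4 0.9 0. ] M [-0.02 -0.06  0.03] open 44.7 q [ 17. -29.]
shift/30 tool [ 2.969 -0.026  1.298] turn/5 [ 0.016 -0.001  0.005]
```

View pics/c7.png

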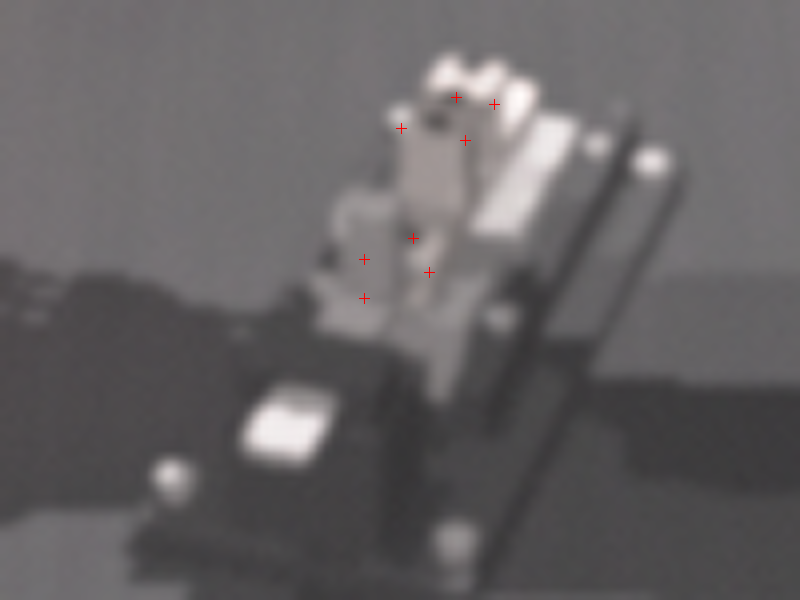

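The seated-jaw projection (rib corners (401,128), (465,140), bar screw (413,236)) lies on the jaw in the picture, so it is seated. Next is the keeper tab, which the rays put at fixture y ≈ 89 (within the expected 86–96).

move_arm:
  commands:
    - [0.4, 0, 0, 0, 0, 0]
    - [0.7, 0, 0, 0, 0, 0]
    - [0.8, 0, 0.2, 0, 0, 0]
    - [0.6, 0, 0.3, 0, 0, 0]
    - [0.2, 0, 0.3, 0, 0, 0]
    - [0, 0, 0, 0, 0, 0]

```text
t: 10.57
tcp_pos: [580.1, -24.7, 106.4]
orientation: [[0.321, 0.947, -0.007], [0.947, -0.321, 0.001], [-0.002, -0.007, -1.0]]
ft_force: [0.0, -0.2, 0.4]
opening: 45.3
```

```bash
python3 - <<'E'
from h import *
s=togo([582,-31.3,68],-18.63)
E
```

```text
t 10.57 pos [580.1 -24.7 106.4] F [ 0.  -0.2  0.4] M [-0.01 -0.05  0.05] open 45.3 q [  7. -37.]
shift/30 tool [-0.186  0.14   1.278] turn/5 [-0.083  0.022 -0.021]
```

move_arm:
  commands:
    - [-0.18, 0.14, 0, -0.08, 0.02, -0.02]
    - [0, 0, 0, 0, 0, 0]

```text
t: 10.73
tcp_pos: [581.3, -31.2, 104.5]
orientation: [[0.317, 0.948, -0.004], [0.948, -0.317, -0.001], [-0.002, -0.003, -1.0]]
ft_force: [-1.1, -1.4, -0.1]
opening: 44.9
```

```bash
python3 - <<'E'
from h import *
s=togo([582,-31.3,68],-18.63)
im=imaging.snapshot('side'); cv2.imwrite('pics/side5.png',im)
c=cv2.resize(im[220:295,275:375],None,fx=8,fy=8,interpolation=cv2.INTER_CUBIC)
cv2.imwrite('pics/c8.png',c)
E
```

```text
t 10.73 pos [581.3 -31.2 104.5] F [-1.1 -1.4 -0.1] M [ 0.02 -0.07 -0.02] open 44.9 q [  8. -37.]
shift/30 tool [0.007 0.027 1.215] turn/5 [-0.037  0.019  0.026]
```

View pics/c8.png

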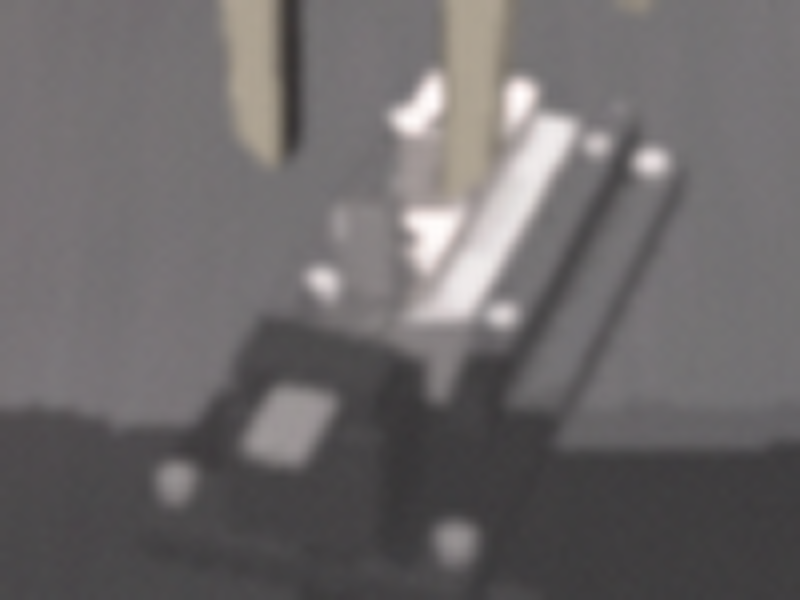

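Fingers straddle the tab (tab at crop 335–400 × 205–300, tips at (275,165) and (470,195)). Descending to 68.

move_arm:
  commands:
    - [0, 0.03, 0.25, -0.03, 0, 0.02]
    - [0, 0, 0.3, 0, 0, 0]
    - [0, 0, 0.3, 0, 0, 0]
    - [0, 0, 0.25, 0, 0, 0]
    - [0, 0, 0.06, 0, 0, 0]

```text
t: 11.2
tcp_pos: [581.8, -35.5, 67.7]
orientation: [[0.325, 0.946, 0.001], [0.946, -0.325, -0.002], [-0.002, 0.002, -1.0]]
ft_force: [0.2, -0.4, -0.3]
opening: 44.9
```

move_arm:
  commands:
    - [0, 0, 0, 0, 0, 0]
    - [0, 0, 0, 0, 0, 0]
    - [0, 0, 0, 0, 0, 0]
    - [0, 0, 0, 0, 0, 0]
    - [0, 0, 0, 0, 0, 0]
  grip: 8
  squeeze: 15

```text
t: 11.62
tcp_pos: [580.2, -35.3, 66.4]
orientation: [[0.325, 0.946, -0.003], [0.946, -0.325, -0.002], [-0.003, -0.002, -1.0]]
ft_force: [2.2, -2.4, -0.3]
opening: 17.7
```

```bash
python3 - <<'E'
from h import *
s=togo([582,-31.3,68],-18.63)
E
```

```text
t 11.62 pos [580.2 -35.3  66.4] F [ 2.2 -2.4 -0.3] M [-0.59 -0.43  0.03] open 17.7 q [  7. -38.]
shift/30 tool [ 0.146  0.013 -0.053] turn/5 [-0.025  0.037 -0.066]
```

move_arm:
  commands:
    - [-0.1, 0, 0, 0, 0, 0]
    - [-0.1, 0, 0, 0, 0, 0]
    - [-0.1, 0, 0, 0, 0, 0]
    - [-0.1, 0, 0, 0, 0, 0]

```text
t: 11.95
tcp_pos: [577.0, -44.9, 66.4]
orientation: [[0.322, 0.947, -0.001], [0.947, -0.322, 0.0], [0.0, -0.001, -1.0]]
ft_force: [0.2, 3.2, -4.1]
opening: 17.9
```

move_arm:
  commands:
    - [-0.1, 0, 0, 0, 0, 0]
    - [-0.1, 0, 0, 0, 0, 0]
    - [-0.1, 0, 0, 0, 0, 0]

```text
t: 12.2
tcp_pos: [573.9, -54.2, 66.5]
orientation: [[0.322, 0.947, -0.001], [0.947, -0.322, 0.001], [0.0, -0.001, -1.0]]
ft_force: [1.0, 3.5, -4.8]
opening: 18.1
```

Moving with about 3 N of friction, as expected. Continuing to the stop.

move_arm:
  commands:
    - [-0.1, 0, 0, 0, 0, 0]
    - [-0.1, 0, 0, 0, 0, 0]
    - [-0.08, 0, 0, 0, 0, 0]

```text
t: 12.45
tcp_pos: [571.0, -63.1, 66.5]
orientation: [[0.323, 0.946, -0.0], [0.946, -0.323, 0.001], [0.001, -0.001, -1.0]]
ft_force: [3.1, 15.1, -5.3]
opening: 17.9
```

move_arm:
  commands:
    - [-0.05, 0, 0, 0, 0, 0]
    - [-0.05, 0, 0, 0, 0, 0]
    - [-0.05, 0, 0, 0, 0, 0]

```text
t: 12.7
tcp_pos: [571.0, -63.1, 66.5]
orientation: [[0.32, 0.948, 0.003], [0.948, -0.32, 0.007], [0.007, 0.001, -1.0]]
ft_force: [1.5, 7.3, -5.9]
opening: 17.8
```

move_arm:
  commands:
    - [-0.05, 0, 0, 0, 0, 0]
    - [-0.05, 0, 0, 0, 0, 0]

```text
t: 12.87
tcp_pos: [571.0, -63.1, 66.5]
orientation: [[0.317, 0.948, 0.005], [0.948, -0.317, 0.01], [0.011, 0.002, -1.0]]
ft_force: [2.5, 6.7, -5.8]
opening: 17.8
```

Firm stop after 29.3 mm; the tab is then at about fixture y 58, which is home. Releasing and retreating.

move_arm:
  commands:
    - [0, 0, 0, 0, 0, 0]
    - [0, 0, 0, 0, 0, 0]
    - [0, 0, 0, 0, 0, 0]
    - [0, 0, 0, 0, 0, 0]
  grip: 45

```text
t: 13.2
tcp_pos: [570.8, -65.3, 67.3]
orientation: [[0.318, 0.948, 0.006], [0.948, -0.318, 0.008], [0.009, 0.003, -1.0]]
ft_force: [-0.7, 0.5, -0.3]
opening: 40.1
```

move_arm:
  commands:
    - [0, 0, -0.2, 0, 0, 0]
    - [0, 0, -0.5, 0, 0, 0]
    - [0, 0, -0.7, 0, 0, 0]
    - [0, 0, -0.8, 0, 0, 0]
    - [0, 0, -0.8, 0, 0, 0]
    - [0, 0, -0.8, 0, 0, 0]
    - [0, 0, -0.5, 0, 0, 0]
    - [0, 0, 0, 0, 0, 0]
    - [0, 0, 0, 0, 0, 0]

```text
t: 13.95
tcp_pos: [568.5, -69.1, 205.2]
orientation: [[0.321, 0.947, 0.004], [0.947, -0.321, 0.005], [0.006, 0.002, -1.0]]
ft_force: [-0.2, 0.4, 0.1]
opening: 45.0
```

```bash
python3 - <<'E'
from h import *
s=togo([571,-63,200],-18.63)
im=imaging.snapshot('side'); cv2.imwrite('pics/side6.png',im)
c=cv2.resize(im[220:295,275:375],None,fx=8,fy=8,interpolation=cv2.INTER_CUBIC)
B=np.array([554,-107.3]);yv=np.array([.3195,.9476]);xv=np.array([.9476,-.3195])
for col,L in(((0,0,255),[(0,-40,54),(-10,22,80),(10,22,80)]),((0,255,0),[(x,58-8.3+y,92) for x in(-9,9) for y in(-6,6)])):
  for q in proj('side',[np.r_[B+x*xv+y*yv,z] for x,y,z in L]): cv2.drawMarker(c,tuple(int(v) for v in (q+.5-[275,220])*8-.5),col,cv2.MARKER_CROSS,10,1)
cv2.imwrite('pics/c9.png',c)
E
```

```text
t 13.95 pos [568.5 -69.1 205.2] F [-0.2  0.4  0.1] M [-0.05 -0.07 -0.03] open 45.0 q [ 16. -30.]
shift/30 tool [0.219 0.012 0.175] turn/5 [ 0.024 -0.069 -0.02 ]
```

View pics/c9.png

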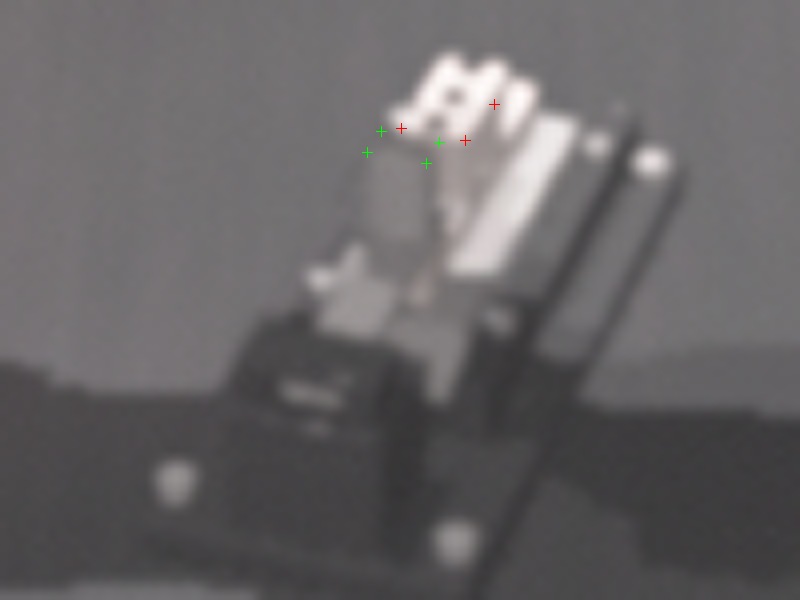

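The tab now sits on the predicted home marks (crop 367–438 × 131–163), the jaw's rib is unchanged and the arm is clear. Handing in.

```bash
python3 -c "
from cell import manip; print(manip.close_job())"
```

```text
the job is handed in; nothing more can be done
None
```

The five-toothed jaw is seated in the slotted block, the keeper is slid home over it, and I handed the job in at about 14 s. No verdict was reported.

- **Seating:** The jaw went down with no contact until a sharp stop at TCP height 52.8 mm, which is where a bar flush on the block should stop. The wrist force peaked at 18 N. After release, the jaw's rib corners and bar screw lay on their predicted seated positions in the side picture.
- **Keeper:** It slid with about 3–4 N of friction and met a firm stop after 29.3 mm at about 15 N. The final picture shows the tab close to its predicted home position and the jaw unmoved. The gripper was open at TCP height 205 mm with no force on it.
- **Disagreement:** Positions from the top camera came out about 6 mm off in x from the side camera. The side camera agreed with the projected fingertips within about 1 px at the jaw, so I used it. Near the fixture it showed about 2 mm of sideways bias, which I corrected by comparing the held jaw with the block in the same picture.
- **Not checked:** I did not photograph the four-toothed jaw or the other bench items again at the end. The tool was lowered only at the jaw and the fixture, and I read no unexpected contact force. My height check on the seated jaw is good to about 1–2 mm.

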